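Lock the pull-out drying bar with its thumbscrew

TASK

Lock the pull-out drying bar in its bracket: take the winged thumbscrew out of the wooden block, put it down through the slot in the bar, and feel for the hidden slot in the latch plate below, drawing the bar out as you go with only light pressure. Once the screw has dropped through both, press it down against the spring until its flange meets the bar, give it a quarter turn so that its wing lies along the bar, and let go, leaving it locked. Never force the screw, and leave the other things on the counter where they are.

Things in the scene. Friction and masses are not known exactly. Their poses are not given: they have to be found in the camera images.
- bracket: grey steel bracket fixed to the counter (place and yaw vary), 190 mm long along its y, foot plate 100 mm wide, 55 mm wide above it, side walls 43 mm high, a strap over the bar at each end reaching 48 mm. Origin: centre of its underside, on the counter; z up. The bar slides along the bracket's y
- latch_level (a point): point of the bracket on its centre line, at the top of the latch plate hidden under the bar (36 mm up; underside 30 mm), straight above the bracket's origin. That plate is solid but for one slot, 27 mm long along x, 10.5 wide, on the centre line (x = 0). Where along y is unknown: it lies under the bar's slot when the bar is pulled out somewhere between 16 and 50 mm
- plunger_level (a point): point of the bracket 30 mm above its origin: the height at which a sprung plunger, hidden under the latch slot, rests (the plunger itself is under the slot, wherever that is along y). It pushes up with 3 N when first touched, 6 N when the thumbscrew is fully down. A screw that is not turned is pushed back up by it
- bar (a joint): how far the flat aluminium bar is pulled out, m: 0 to 0.065 (end stop), grows along the bracket's +y, starts at 0 to 0.008. About 2 N of friction; stays where left. Bar 40 mm wide, 285 long, 6 thick, top 44 mm above the counter; a turned-up pull tab (40 mm wide, 5 thick, top at 72 mm) at its +y end, 148 mm from the bracket's origin when the joint is 0
- bar_slot (a point): centre of the slot in the bar, at the bar's top face (44 mm above the counter). The slot goes right through the bar; it is 24.5 mm long along the bracket's x and 10.5 mm wide along the bracket's y, with 1 mm chamfers. It moves with the bar. Its axes are the bracket's
- screw_center (a point): centre (half-way up) of the steel quarter-turn thumbscrew with a flat butterfly wing, 50 mm high, 60 g, z up. From below: cross-foot 22 (its x) by 8 by 6 mm high; shank 7.6 mm across up to 22 mm; flange 32 mm across, 22 to 26 mm up; wing 26 to 50 mm up, 8 mm thick (its y), 38 mm wide (its x), parallel to the foot. It starts upright in a seat of the block, flange on the block's top
- screw_foot (a point): middle of the underside of the thumbscrew's foot, 25 mm below its centre. Height above the counter: 36 mm when it stands on the latch plate, 30 when dropped through the latch slot onto the plunger, 22 when pressed down until the flange meets the bar; turned a quarter there and let go, it rises to 24 mm, the foot held up against the plate's underside: locked
- block: wooden hardware block fixed to the counter (place and yaw vary), 130 mm (its x) by 60 mm by 35 mm high, with two slotted seats, 38 mm from its centre along its +x and -x, 28 by 14 mm, holding the thumbscrew and a distractor pin (which is in which seat varies). Origin: centre of its underside
- pin_center (a point): a distractor: a steel pin 44 mm high with a flange like the thumbscrew but a plain round knob head, 22 mm across and 18 mm high, and no cross-foot; it stands in the other seat of the wooden block. Leave it. Point at half its height
- saucer: beige ceramic saucer, 116 mm across, 18 mm high; origin under its centre. Leave it
- cup: stainless mixing cup, 72 mm across, 75 mm high; origin under its centre. Leave it
- scoop_a: yellow silicone food scoop, bowl 54 mm across with a 75 mm handle, about 25 mm high; origin under the bowl. Leave it
- scoop_b: a second scoop like scoop_a. Leave it
- probe: black rubber-tipped probe lying down, about 150 mm long, 14 mm thick; origin under it near its middle. Leave it
- spray: white plastic bottle, 54 mm across, 140 mm high; origin under its centre. Leave it
Mind the look-alikes: they are no part of the job. Leave any blue, green or orange look-alike of the part that bears screw_center alone.

How it is judged:
By the outcome, as a careful person would: the job done as asked, in the order asked, and still so for the second after the job is handed in, with the robot touching nothing.
It also fails if it takes over 64 s, if anything falls off the work surface, if the arm or the gripper's body presses on something with over 40 N, if the wrist force passes 120 N, or if a joint passes its speed limit or range.

ROBOT

A 6-joint arm with a two-finger parallel gripper is mounted at the origin on the work surface. World frame = base frame: x ahead of the robot, y to its left, z up, the work surface at z = 0. Lengths are in m, angles in rad, forces in N, time in s.
With the tool pointing down it reaches from about 0.375 to 0.9 m from the base axis. Payload 3.1 kg.
Tool frame: the origin (TCP) lies midway between the tips of the shut fingers; the grasp point (between the pads) lies 19 mm behind it; z points along the fingers, y is the line along which they close (so a half turn about z gives the same grasp; the last joint's range is limited). The gripper opens to 85 mm and grips with 20 to 120 N. Pads are 22 mm wide; open, the fingers measure 114 mm over their backs; the gripper's body (76 mm by 85 mm) begins 54 mm behind the grasp point. The pads swing forward as they close: fully open they stand 13 mm farther back than shut.
Start: joints at [0.986, 0.527, 1.433, -0, 1.181, -0.178], TCP at [0.247, 0.574, 0.231] pointing down, gripper open.
Joint ranges: [-3.08, 3.08], [-0.75, 2.2], [0.22, 2.44], [-1.43, 4.57], [0, 2.65], [-2.85, 2.85]. Speed limits (rad/s): [2.79, 2.79, 3.14, 3.14, 3.14, 3.14].

INTERFACE

Orientations are given as a unit quaternion [x, y, z, w].
In Python, from station import manip gives the robot as it stands.
- The arm moves only by the tool step_arm, never from a script. Its argument "targets" is text: rows parted by semicolons, each of 4 numbers parted by spaces: the shift along the tool's x, y, z in mm, then the turn about the tool's z in degrees. A call has 1 to 12 rows; each row is the pose to reach, as a shift and turn from the pose commanded when the call began, along the tool's axes at that moment; what a row does not reach only later rows make up. A row lasts 1/10 s, in which the tool goes at most 50 mm and 8.59 degrees, less where a joint would pass 70% of its speed; a pose out of reach is approached as far as the arm can. A call with a gripper value outside its range is refused whole. "gripper" is the closure, from 0 (fully open) to 1 (shut), set as the call begins (left out, the last holds). The fingers move at their own pace and stop on an object; "squeeze" is the grip in N (left out, the last holds). Time passes only in rows, so rows that repeat a pose let the fingers close. It gives the time, the measured TCP pose, the force, the opening and the grip force at its end, in the units of the state.
- manip.sense(): the state, without advancing time (a new reading comes with each control period).
- manip.snapshot(name): name is "side" or "top" or "wrist"; returns the picture (400x640x3 uint8, red, green, blue); there is no depth.
- manip.get_calibration(name): a dict with "fov_y" (degrees; the focal length in pixels is half the picture's height over the tangent of half this angle, whatever the lens; pixels are square), "cx", "cy" (the principal point, pixels), "k1" (the pictures are not rectified: a ray, as slopes to the right and down, at radius r is drawn at 1 + k1 r^2 times it, then the intrinsics apply), "extrinsics" (4x4, takes a point from camera to world coordinates); the wrist camera has in their place "tool_from_camera" (4x4, takes a point from camera to tool coordinates, whose origin is the TCP and whose axes are the flange's). Camera axes: x right, y down, z forward; pixel columns grow to the right and rows downward; lengths in m; the calibration is good to about 2 mm. A picture is of the moment at which its call begins: read the wrist's pose just before it. get_calibration takes no time and is no camera call.
- manip.sign_off(): hands the job in; it is judged then, once.
Trained networks look in the newest picture that a camera, given by its name, has taken for a name from the list of things; names that differ only in an ending like _2 or _b are one class to them, and where a whole thing is asked for, a point or a joint stands for the part that bears it (a point fixed in the world has none). Each returns a list of dicts, best first, with "p" (0 to 1); they miss things now and then, are a little off and sometimes report something else, mostly with a low value. They report only what shows in the picture. A call takes as long as a camera call. They do not tell look-alikes from the thing itself.
- manip.recognise(camera, query): "position" ([column, row] in pixels, amid what is visible of it).
- manip.masks_of(camera, query): "pixels" (400x640 bool, what is visible of it) and "position" ([column, row] in pixels, amid what is visible of it).
- manip.mark_of(camera, query): "position" ([column, row] in pixels: a listed point, or the origin of a listed thing).
The state is a dict: "t": time; "q": joint angles; "qd": joint speeds; "tau": joint torques, N m; "tcp_pos": TCP position; "tool_rot": TCP orientation; "force": force on the tool from outside, world axes, zero at the start; "ft_torque": the same for the moment, N m; "finger_gap": opening from 0.0 (shut) to 1.0 (fully open); "gripper_force": force on a finger pad.
Only numpy, scipy, OpenCV 4.12 (cv2) and the standard library are available. Lean on these libraries where they do the work, as an engineer would, in place of code of your own. Each camera call takes 0.05 s, during which the arm holds its last target. There are 200 camera calls.

## Working session

There is one attempt and no reset: what is moved stays moved. The work goes in short steps, Python scripts to look and compute and a tool call to move; the robot and the scene stay as the last step left them, time stands still between calls to the robot, and variables do not carry over. Pictures are saved under pics/ and viewed, at most 13 in all, crops included, and the job is handed in when it is done.

Besides the shell and the picture viewer there is one more tool, called as name(argument=value, ...) on one line, values as JSON. step_arm: Moves the arm, as the interface text tells. Its arguments: {"type":"object","properties":{"targets":{"type":"string"},"gripper":{"type":"number"},"squeeze":{"type":"number"}},"required":["targets"]}

```bash
mkdir -p pics; cat > h.py <<'E'
import numpy as np,cv2
from station import manip
from scipy.spatial.transform import Rotation as R
def cam(n):
    c=manip.get_calibration(n); f=200/np.tan(np.radians(c["fov_y"])/2)
    if "extrinsics" in c: T=np.array(c["extrinsics"])
    else:
        s=manip.sense(); W=np.eye(4); W[:3,:3]=R.from_quat(s["tool_rot"]).as_matrix(); W[:3,3]=s["tcp_pos"]
        T=W@np.array(c["tool_from_camera"])
    K=np.array([[f,0,c["cx"]],[0,f,c["cy"]],[0,0,1.]])
    return K,np.array([c["k1"],0,0,0.]),T
def ray(C,p):
    K,d,T=C; u=cv2.undistortPoints(np.array([[p]],float),K,d)[0,0]
    return T[:3,3],T[:3,:3]@np.r_[u,1]
def at(C,p,z):
    o,v=ray(C,p); return o+v*(z-o[2])/v[2]
def proj(C,P):
    K,d,T=C; Q=np.linalg.inv(T); r=cv2.Rodrigues(Q[:3,:3])[0]
    return cv2.projectPoints(np.array(P,float).reshape(-1,1,3),r,Q[:3,3],K,d)[0][:,0]
def tri(A,p,B,q):
    o,v=ray(A,p);w,u=ray(B,q); s=np.linalg.lstsq(np.c_[v,-u],w-o,rcond=None)[0]
    a=o+v*s[0];b=w+u*s[1]; return (a+b)/2,np.linalg.norm(a-b)
E
python3 - <<'E'
from h import *
np.set_printoptions(precision=4,suppress=True)
im={}
C={}
for n in("top","side"):
    C[n]=cam(n); im[n]=manip.snapshot(n); cv2.imwrite(f"pics/{n}0.png",im[n][:,:,::-1])
    print(n,C[n][2][:3,3])
Z=dict(bracket=0,latch_level=.036,bar_slot=.044,screw_center=.038,screw_foot=.013,block=0,pin_center=.035,saucer=0,cup=0,spray=0,scoop_a=0,probe=0)
for q,z in Z.items():
    r={n:manip.mark_of(n,q) for n in im}
    for n in r:
        for d in r[n][:3]: print(q,n,np.round(d["position"],1),round(d["p"],2),at(C[n],d["position"],z))
    if r["top"] and r["side"]: print("   tri",tri(C["top"],r["top"][0]["position"],C["side"],r["side"][0]["position"]))
s=manip.sense();print(s["t"],s["tool_rot"],s["force"])
E
```

```text
top [ 0.3559 -0.0698  1.4187]
side [ 0.1724 -0.676   0.4555]
bracket top [261.5 223.2] 0.87 [0.5187 0.1061 0.    ]
bracket side [281.  192.5] 0.7 [0.519  0.0866 0.    ]
   tri (array([ 0.5235,  0.1059, -0.0109]), np.float64(0.007713130461571268))
latch_level top [265.  221.3] 0.63 [0.5196 0.0919 0.036 ]
latch_level side [278.2 180.8] 0.95 [0.5138 0.0859 0.036 ]
   tri (array([0.5186, 0.0929, 0.0319]), np.float64(0.0031287611830018132))
bar_slot top [274.4 222.5] 0.91 [0.5147 0.0651 0.044 ]
bar_slot side [282.  186.2] 0.96 [0.5019 0.04   0.044 ]
bar_slot side [371.3 195.4] 0.24 [ 0.6501 -0.1182  0.044 ]
   tri (array([0.5155, 0.067 , 0.0283]), np.float64(0.0021364280607658547))
screw_center top [409.8 266.1] 0.65 [ 0.3871 -0.3021  0.038 ]
screw_center top [397.4 232.5] 0.6 [ 0.4794 -0.2729  0.038 ]
screw_center top [366.3 226.6] 0.53 [ 0.4978 -0.188   0.038 ]
screw_center side [302.4 267.5] 0.84 [ 0.3977 -0.2409  0.038 ]
screw_center side [335.4 237.2] 0.83 [ 0.4955 -0.1992  0.038 ]
screw_center side [406.4 292.2] 0.79 [ 0.505  -0.3851  0.038 ]
   tri (array([ 0.3795, -0.2914,  0.0844
[... 1432 characters left out ...]
] 0.68 [0.3966 0.1962 0.    ]
   tri (array([ 0.6204, -0.4424, -0.0052]), np.float64(0.007830737736239619))
scoop_a top [293.2 275.8] 0.85 [0.3688 0.0181 0.    ]
scoop_a top [201.8 147.3] 0.63 [0.7451 0.2784 0.    ]
scoop_a top [266.1 220.3] 0.25 [0.5267 0.0929 0.    ]
scoop_a side [241.8 223.6] 0.72 [0.3786 0.0066 0.    ]
scoop_a side [317.8 149.9] 0.55 [0.7502 0.277  0.    ]
   tri (array([ 0.3749,  0.0165, -0.0053]), np.float64(0.01278786673082316))
probe top [231.6 265.7] 0.61 [0.4011 0.1903 0.    ]
probe side [436.5 228.5] 0.5 [ 0.7247 -0.2535  0.    ]
   tri (array([ 0.541 , -0.0569,  0.0703]), np.float64(0.5428778650352566))
1.3 [ 0.202   0.9794 -0.     -0.    ] [0.7884 0.2215 0.2017]
```

View pics/top0.png

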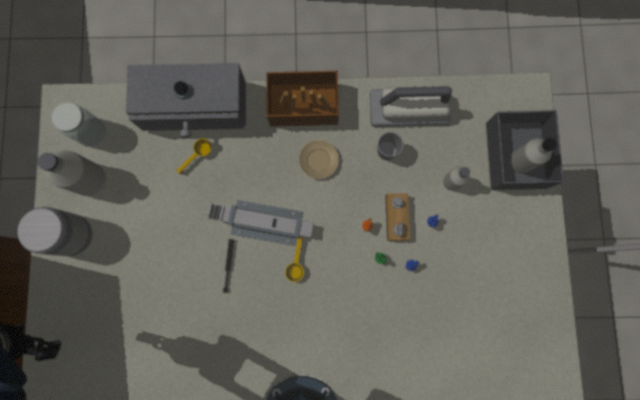

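View pics/side0.png

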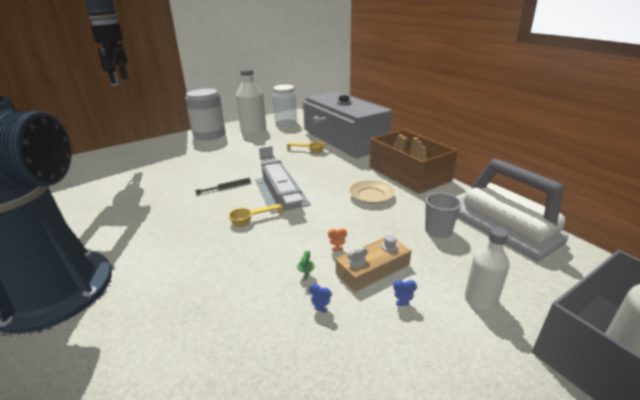

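```bash
python3 - <<'E'
from h import *
np.set_printoptions(precision=4,suppress=True)
a=cv2.imread("pics/top0.png")[180:270,350:450];b=cv2.imread("pics/side0.png")[215:315,290:425]
A=cv2.resize(a,None,fx=4,fy=4,interpolation=3);B=cv2.resize(b,None,fx=2.9,fy=2.9,interpolation=3)
H=max(A.shape[0],B.shape[0]);o=np.zeros((H,A.shape[1]+B.shape[1],3),np.uint8);o[:A.shape[0],:A.shape[1]]=A;o[:B.shape[0],A.shape[1]:]=B
cv2.imwrite("pics/crop0.png",o)
print(manip.get_calibration("wrist"))
C=cam("top")
for n,z in(("block",.035),("bracket",.03),("bar",.044)):
    m=manip.masks_of("top",n)
    for d in m[:2]:
        ys,xs=np.nonzero(d["pixels"]); P=np.array([at(C,p,z)[:2] for p in zip(xs,ys)]); 
        print(n,d["p"],len(xs),cv2.minAreaRect((P*1000).astype(np.float32)),P.mean(0))
s=manip.sense();t=s["tcp_pos"]
M=R.from_quat(s["tool_rot"]).as_matrix(); print(t,s["t"])
# over block, wrist
print(M)
E
```

```text
{'fov_y': 65.54967891401776, 'cx': 322.0580959858, 'cy': 197.03192747621333, 'k1': 0.020584708795699683, 'tool_from_camera': array([[-0.0002, -0.9449, -0.3273,  0.0841],
       [ 1.    , -0.0003,  0.0003,  0.0002],
       [-0.0004, -0.3273,  0.9449, -0.1424],
       [ 0.    ,  0.    ,  0.    ,  1.    ]])}
block 0.91 849 ((524.6146240234375, -275.19091796875), (63.65024948120117, 131.2509765625), 88.65371704101562) [ 0.5235 -0.2749]
bracket 0.56 2912 ((521.656982421875, 108.236572265625), (294.44049072265625, 98.67151641845703), 77.87740325927734) [0.5202 0.0994]
bar 0.82 1277 ((523.8309326171875, 105.28495788574219), (290.9231872558594, 40.131324768066406), 78.3472671508789) [0.524  0.1069]
[0.2473 0.574  0.2313] 1.45
[[-0.9184  0.3957  0.    ]
 [ 0.3957  0.9184 -0.    ]
 [-0.     -0.     -1.    ]]
```

View pics/crop0.png

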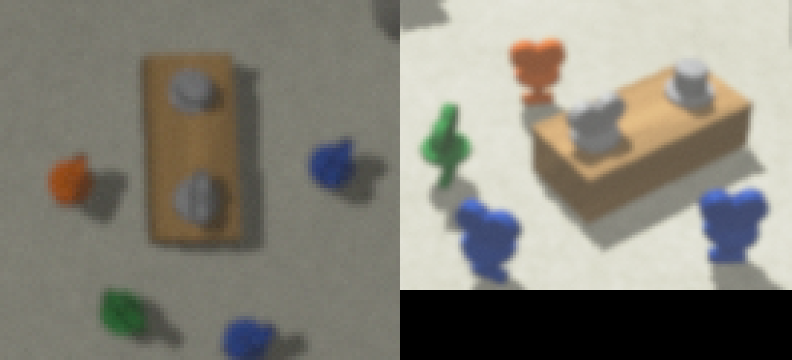

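The steel winged piece in the block, top (400,230) and side (356,258), is the screw. The others are the round-knob pin (397,201), orange (368,225), green (381,258), and blue (412,265) and (433,220). The crop confirms the steel wing lies along the block's long axis.

step_arm(targets="-388 -268 30 -23;-388 -268 30 -23;-388 -268 30 -23;-388 -268 30 -23;-388 -268 30 -23;-388 -268 30 -23;-388 -268 30 -23;-388 -268 30 -23;-388 -268 30 -23;-388 -268 30 -23", gripper=0.5)

```text
t: 2.45
tcp_pos: [0.4999, 0.1711, 0.2014]
tool_rot: [0.004, 1.0, -0.0, 0.001]
force: [-0.0, 0.8, 0.4]
finger_gap: 0.502
gripper_force: 0.0
```

```bash
cat > w.py <<'E'
from h import *
import sys
np.set_printoptions(precision=4,suppress=True)
C=cam("wrist"); im=manip.snapshot("wrist"); cv2.imwrite(f"pics/{sys.argv[1]}.png",im[:,:,::-1])
for a in sys.argv[2:]:
    q,z=a.split(":")
    for d in manip.mark_of("wrist",q)[:3]: print(q,np.round(d["position"],1),round(d["p"],2),at(C,d["position"],float(z)))
s=manip.sense(); print(s["t"],s["tcp_pos"],s["tool_rot"])
E
python3 w.py w1 bracket:0 latch_level:.036 bar_slot:.044; python3 - <<'E'
from h import *
C=cam("wrist")
for d in manip.masks_of("wrist","bar")[:2]:
    ys,xs=np.nonzero(d["pixels"]); P=np.array([at(C,p,.044)[:2] for p in zip(xs,ys)]); print(d["p"],len(xs),cv2.minAreaRect((P*1000).astype(np.float32)))
E
```

```text
bracket [  3.5 332.8] 0.71 [ 0.725 -0.259  0.   ]
latch_level [245.  198.1] 0.8 [0.5234 0.0901 0.036 ]
bar_slot [218.3 192.8] 0.84 [0.5146 0.0658 0.044 ]
2.65 [0.4975 0.174  0.2012] [ 0.0036  1.      0.0002 -0.0003]
0.85 9818 ((521.6807250976562, 110.21861267089844), (294.8301086425781, 53.788543701171875), 75.69517517089844)
```

View pics/w1.png

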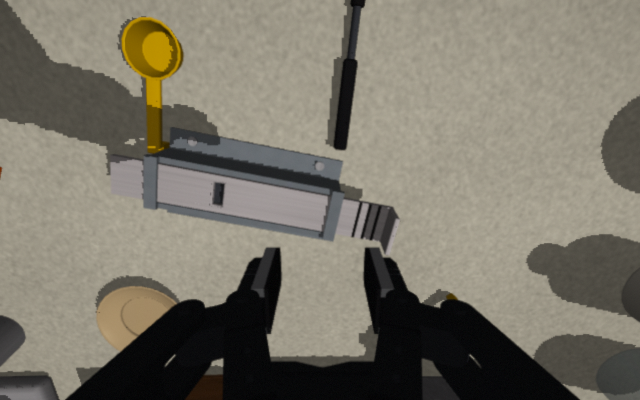

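step_arm(targets="0 -440 0 0;0 -440 0 0;0 -440 0 0;0 -440 0 0;0 -440 0 0;0 -440 0 0;0 -440 0 0;0 -440 0 0;0 -440 0 0;0 -440 0 0;0 -440 0 0")

```text
t: 3.8
tcp_pos: [0.4952, -0.2646, 0.2012]
tool_rot: [0.003, 1.0, 0.001, -0.0]
force: [-0.2, -0.1, 1.0]
finger_gap: 0.503
gripper_force: 0.0
```

```bash
python3 w.py w2 block:0 screw_center:.038 screw_foot:.013 pin_center:.035; python3 - <<'E'
from h import *
C=cam("wrist")
for d in manip.masks_of("wrist","block")[:1]:
    ys,xs=np.nonzero(d["pixels"]); P=np.array([at(C,p,.035)[:2] for p in zip(xs,ys)]); print(d["p"],len(xs),cv2.minAreaRect((P*1000).astype(np.float32)))
E
```

```text
block [308.6 193.9] 0.81 [ 0.5262 -0.2801  0.    ]
block [476.5 310.4] 0.63 [ 0.6908 -0.0601  0.    ]
block [312.3 166.2] 0.49 [ 0.4932 -0.2752  0.    ]
screw_center [216.2 188.4] 0.82 [ 0.507  -0.3732  0.038 ]
screw_center [389.8 182.4] 0.65 [ 0.5016 -0.195   0.038 ]
screw_center [273.5  69.3] 0.58 [ 0.394  -0.3078  0.038 ]
screw_foot [310.1 165.4] 0.84 [ 0.4892 -0.2772  0.013 ]
screw_foot [224.6 181.4] 0.83 [ 0.5068 -0.3719  0.013 ]
screw_foot [384.3 173.5] 0.79 [ 0.4988 -0.196   0.013 ]
pin_center [308.  236.1] 0.56 [ 0.5634 -0.2801  0.035 ]
4.05 [ 0.4953 -0.2636  0.2014] [ 0.0014  1.      0.0003 -0.0002]
0.68 5332 ((524.8724365234375, -277.15423583984375), (61.03978729248047, 134.66207885742188), 89.85074615478516)
```

View pics/w2.png

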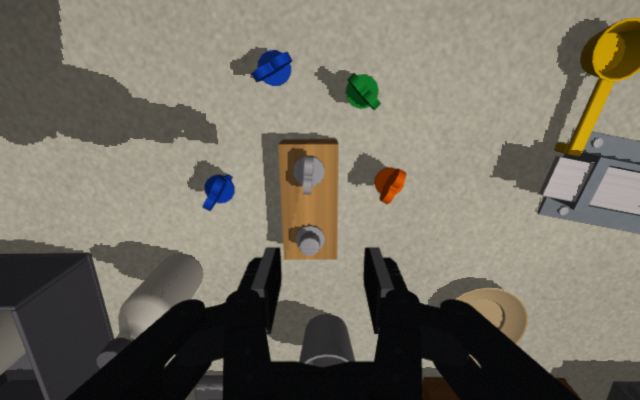

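The wrist view shows the steel winged screw at (308,172), the pin at (309,240), and the orange, green and blue look-alikes around the block. The bar slot is at (218,193) in w1. I'll zoom in for the exact wing axis.

```bash
python3 - <<'E'
import cv2,numpy as np
a=cv2.imread("pics/w2.png")[135:265,270:350];b=cv2.imread("pics/w1.png")[120:250,130:290]
k=lambda i,f:cv2.resize(i,None,fx=f,fy=f,interpolation=cv2.INTER_CUBIC)
A=k(a,4);B=k(b,3);o=np.zeros((520,800,3),np.uint8);o[:,:320]=A;o[:390,320:]=B
cv2.imwrite("pics/crop1.png",o)
E
```

```text
(no output)
```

View pics/crop1.png

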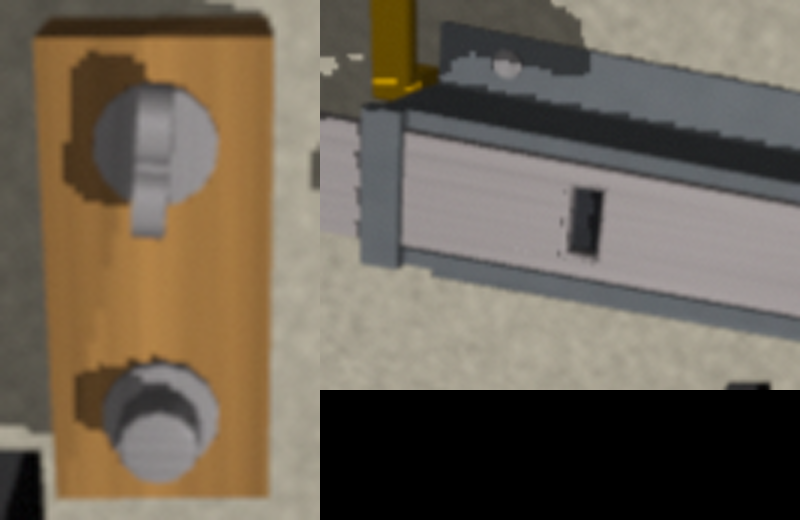

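```bash
python3 - <<'E'
from h import *
np.set_printoptions(precision=4,suppress=True)
def camat(pos,q):
    c=manip.get_calibration("wrist");K,d,_=cam("wrist");W=np.eye(4);W[:3,:3]=R.from_quat(q).as_matrix();W[:3,3]=pos
    return K,d,W@np.array(c["tool_from_camera"])
s=manip.sense();C=cam("wrist")
print("corners",*[at(C,(270+x/4,135+y/4),.035) for x,y in((35,38),(272,38),(57,497),(270,497))])
print("flanges",at(C,(309,171),.038),at(C,(310.2,238.7),.038))
print("wing",at(C,(270+150/4,135+237/4),.063), at(C,(270+156/4,135+90/4),.061))
D=camat([0.4975,0.174,0.2012],[0.0036,1,0.0002,-0.0003])
f=lambda x,y,z:at(D,(130+(x-320)/3,120+y/3),z)
print("slot",f(585,222,.044),[f(x,y,.044) for x,y in((574,187),(605,190),(569,253),(599,259))])
for a,b in(((405,133),(780,199.5)),((405,250),(780,318))):
    p,q=f(*a,.044),f(*b,.044); print("edge",p,q,np.degrees(np.arctan2(*(q-p)[1::-1])))
print(s["tcp_pos"],s["q"])
E
```

```text
corners [ 0.463  -0.3066  0.035 ] [ 0.4632 -0.2478  0.035 ] [ 0.5925 -0.3068  0.035 ] [ 0.5927 -0.2466  0.035 ]
flanges [ 0.4894 -0.2769  0.038 ] [ 0.5654 -0.2769  0.038 ]
wing [ 0.5058 -0.2777  0.063 ] [ 0.4707 -0.2757  0.061 ]
slot [0.5132 0.0688 0.044 ] [array([0.5008, 0.0666, 0.044 ]), array([0.5019, 0.0768, 0.044 ]), array([0.5243, 0.0621, 0.044 ]), array([0.5266, 0.0721, 0.044 ])]
edge [0.4821 0.014  0.044 ] [0.5057 0.1351 0.044 ] 78.98969089390185
edge [0.5228 0.0067 0.044 ] [0.5492 0.133  0.044 ] 78.1670505359687
[ 0.4954 -0.2639  0.2014] [-0.6887  0.4797  1.6256  0.0001  1.0368 -2.2565]
```

step_arm(targets="6 -13 40 0;6 -13 80 0;6 -13 110 0;6 -13 130 0;6 -13 145 0;6 -13 155 0;6 -13 160 0;6 -13 160 0;6 -13 160 0", gripper=0.5)

```text
t: 5.0
tcp_pos: [0.4896, -0.2788, 0.042]
tool_rot: [0.003, 1.0, -0.0, 0.001]
force: [0.7, -0.3, 0.1]
finger_gap: 0.499
gripper_force: 0.0
```

step_arm(targets="0 1 0 0;0 1 0 0;0 1 0 0;0 1 0 0;0 1 0 0;0 1 0 0", gripper=1, squeeze=50)

```text
t: 5.6
tcp_pos: [0.4895, -0.2779, 0.0421]
tool_rot: [0.003, 1.0, -0.0, 0.0]
force: [-0.3, 1.0, 6.8]
finger_gap: 0.079
gripper_force: 51.7
```

step_arm(targets="0 0 -10 0;0 0 -30 0;0 0 -60 0;0 0 -75 0;0 0 -75 0")

```text
t: 6.1
tcp_pos: [0.4904, -0.2787, 0.1188]
tool_rot: [0.003, 1.0, -0.002, 0.002]
force: [-0.5, 0.6, -0.7]
finger_gap: 0.082
gripper_force: 51.0
```

step_arm(targets="-22 347 0 11.2;-22 347 0 11.2;-22 347 0 11.2;-22 347 0 11.2;-22 347 0 11.2;-22 347 0 11.2;-22 347 0 11.2;-22 347 0 11.2;-22 347 0 11.2;-22 347 0 11.2")

```text
t: 7.1
tcp_pos: [0.5127, 0.0684, 0.1158]
tool_rot: [0.101, 0.995, -0.0, -0.001]
force: [-0.3, -0.4, -0.6]
finger_gap: 0.079
gripper_force: 50.9
```

```bash
python3 w.py w3 bar_slot:.044 screw_foot:.088 screw_center:.113; python3 - <<'E'
import cv2
a=cv2.imread("pics/w3.png"); cv2.imwrite("pics/w3c.png",cv2.resize(a[90:300,210:430],None,fx=2.8,fy=2.8,interpolation=2))
from station import manip; s=manip.sense(); print(s["force"],s["finger_gap"],s["q"])
E
```

```text
bar_slot [316.9 214.3] 0.74 [0.5156 0.0641 0.044 ]
screw_foot [322.  234.4] 0.73 [0.5116 0.0688 0.088 ]
screw_foot [ 36.9 237.3] 0.71 [ 0.479  -0.0981  0.088 ]
screw_center [ 14.8 250.1] 0.77 [ 0.4763 -0.0854  0.113 ]
7.3 [0.513  0.0677 0.1162] [ 0.1016  0.9948 -0.0001 -0.0001]
[ 0.39209848  0.58093461 -0.27067107] 0.07932143181943892 [-8.48844324e-02  5.60313132e-01  1.80492099e+00 -1.49962251e-04
  7.76658392e-01 -1.45207559e+00]
```

View pics/w3c.png

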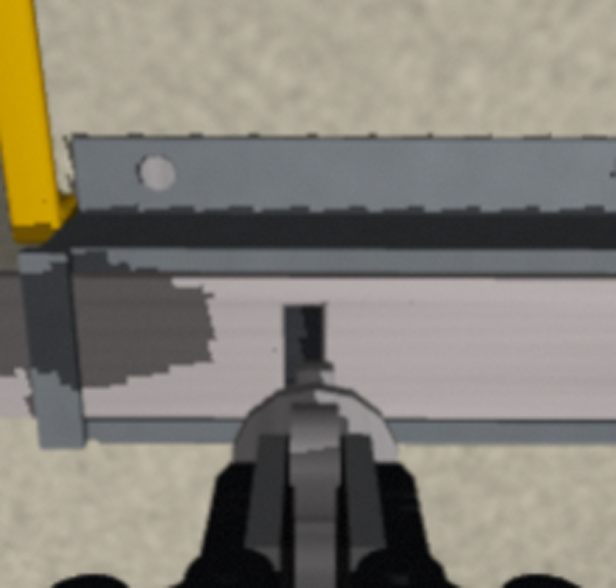

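```bash
python3 - <<'E'
from h import *
np.set_printoptions(precision=4,suppress=True)
C=cam("wrist");s=manip.sense();M=R.from_quat(s["tool_rot"]).as_matrix()
g=lambda x,y,z:(M.T@(at(C,(210+x/2.8,90+y/2.8),z)-s["tcp_pos"]))*1000
for p in((284,304),(325,304),(286,370),(326,360),(80,273),(616,280),(85,420),(616,421)): print(p,g(*p,.044))
print("flange L,R,top",g(233,450,.1135),g(397,450,.1135),g(315,386,.1135))
print("foot/shank end", g(300,365,.0875),g(333,365,.0875),s["force"],s["tcp_pos"])
E
```

```text
(284, 304) [ 8.4985 -7.5637 72.1773]
(325, 304) [ 8.4957  3.1571 72.1758]
(286, 370) [-10.2872  -7.2401  72.1719]
(326, 360) [-7.3796  3.4878 72.1712]
(80, 273) [ 16.9889 -60.0683  72.1871]
(616, 280) [15.0526 78.313  72.1672]
(85, 420) [-25.1331 -62.3875  72.1754]
(616, 421) [-25.438   82.8631  72.155 ]
flange L,R,top [  3.9386 -14.9456   2.677 ] [ 3.9304 15.8132  2.6727] [17.078   0.4307  2.6786]
foot/shank end [ 9.9949 -2.7313 28.677 ] [ 9.9931  4.319  28.6761] [ 0.3921  0.5809 -0.2707] [0.513  0.0677 0.1162]
```

step_arm(targets="-4 -2.5 15 0;-4 -2.5 30 0;-4 -2.5 38 0;-4 -2.5 38 0;-4 -2.5 38 0")

```text
t: 7.8
tcp_pos: [0.5165, 0.0656, 0.0784]
tool_rot: [0.101, 0.995, -0.0, -0.0]
force: [0.4, 0.6, 0.2]
finger_gap: 0.083
gripper_force: 50.9
```

```bash
python3 w.py w4 bar_slot:.044; python3 - <<'E'
import cv2
a=cv2.imread("pics/w4.png"); cv2.imwrite("pics/w4c.png",cv2.resize(a[160:310,240:400],None,fx=4,fy=4,interpolation=2))
from station import manip; s=manip.sense(); print(s["force"],s["finger_gap"])
E
```

```text
bar_slot [322.1 229.5] 0.71 [0.5152 0.0661 0.044 ]
7.9 [0.5169 0.0658 0.0789] [ 0.1004  0.995  -0.      0.0006]
[ 0.57160692  0.18989153 -0.21611739] 0.0788249817118088
```

View pics/w4c.png

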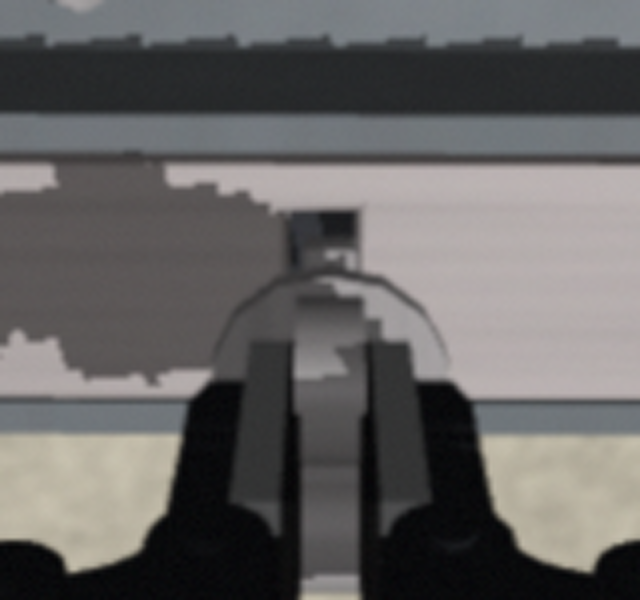

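```bash
python3 - <<'E'
from h import *
np.set_printoptions(precision=2,suppress=True)
C=cam("wrist");s=manip.sense();M=R.from_quat(s["tool_rot"]).as_matrix();t=np.array(s["tcp_pos"])
g=lambda x,y,z:(M.T@(at(C,(240+x/4,160+y/4),z)-t))*1000
for p in((289,208),(360,208),(289,262),(360,262),(0,162),(640,162),(0,400),(640,402)): print(p,g(*p,.044))
pr=lambda P:(proj(C,[t+M@(np.array(p)/1000) for p in P])-[240,160])*4
print("foot bottom",pr([(11,-4,29),(11,4,29)]),"foot top",pr([(11,-4,23),(11,4,23)]))
print("flange",pr([(16,0,3),(16,0,7),(0,16,3),(0,-16,3)]),"wing top",pr([(19,-4,-21),(19,4,-21)]))
E
python3 -c "
import cv2;a=cv2.imread('pics/w4.png');cv2.imwrite('pics/w4d.png',cv2.resize(a[205:235,300:345],None,fx=14,fy=14,interpolation=0))"
```

```text
(289, 208) [12.9  -5.81 34.84]
(360, 208) [12.9   5.09 34.85]
(289, 262) [ 3.84 -5.91 34.86]
(360, 262) [ 3.83  5.16 34.86]
(0, 162) [ 20.42 -49.44  34.83]
(640, 162) [20.39 47.39 34.84]
(0, 400) [-20.54 -52.96  34.88]
(640, 402) [-20.96  50.74  34.89]
foot bottom [[300.09 234.38]
 [353.59 234.37]] foot top [[299.21 250.65]
 [354.4  250.63]]
flange [[326.65 278.04]
 [326.68 265.07]
 [447.43 388.02]
 [206.01 388.1 ]] wing top [[289.84 346.63]
 [362.99 346.61]]
```

View pics/w4d.png

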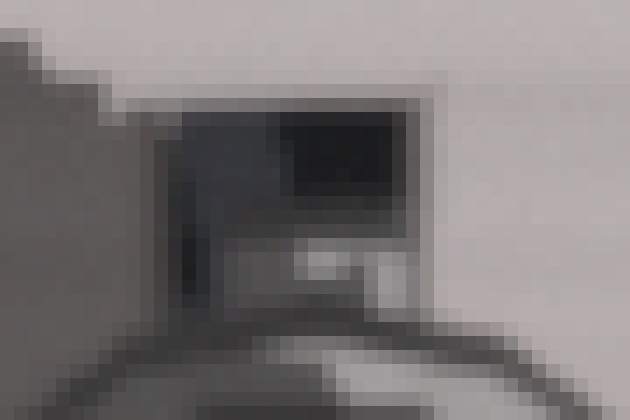

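step_arm(targets="0.3 -0.5 2 0;0.3 -0.5 4 0;0.3 -0.5 6 0;0.3 -0.5 8 0;0.3 -0.5 9 0;0.3 -0.5 10 0;0.3 -0.5 10 0")

```text
t: 8.6
tcp_pos: [0.5159, 0.0656, 0.0681]
tool_rot: [0.1, 0.995, 0.0, -0.0]
force: [-0.1, 0.3, -0.5]
finger_gap: 0.079
gripper_force: 51.0
```

step_arm(targets="0 0 1 0;0 0 1.5 0;0 0 2 0;0 0 2 0")

```text
t: 9.0
tcp_pos: [0.516, 0.0656, 0.0663]
tool_rot: [0.1, 0.995, -0.0, -0.0]
force: [0.4, 0.2, -0.8]
finger_gap: 0.083
gripper_force: 51.0
```

step_arm(targets="0 0 0.5 0;0 0 1 0;0 0 1 0;0 0 1 0")

```text
t: 9.4
tcp_pos: [0.516, 0.0656, 0.0653]
tool_rot: [0.1, 0.995, 0.0, -0.0]
force: [-1.0, -0.7, 0.2]
finger_gap: 0.08
gripper_force: 51.0
```

step_arm(targets="0 0 0.3 0;0 0 0.3 0;0 0 0.3 0")

```text
t: 9.7
tcp_pos: [0.516, 0.0656, 0.0651]
tool_rot: [0.1, 0.995, -0.0, 0.0]
force: [0.5, -0.7, -0.0]
finger_gap: 0.078
gripper_force: 51.1
```

step_arm(targets="0 0 0.3 0;0 0 0.3 0;0 0 0.3 0")

```text
t: 10.0
tcp_pos: [0.5161, 0.0656, 0.065]
tool_rot: [0.1, 0.995, -0.0, 0.0]
force: [-0.3, -0.6, 4.5]
finger_gap: 0.08
gripper_force: 51.7
```

step_arm(targets="0 1 0 0;0 2 0 0;0 3 0 0;0 4 0 0;0 5 0 0;0 6 0 0;0 6 0 0")

```text
t: 10.7
tcp_pos: [0.5171, 0.0704, 0.065]
tool_rot: [0.1, 0.995, -0.001, -0.0]
force: [-2.5, -4.2, 6.0]
finger_gap: 0.078
gripper_force: 51.9
```

step_arm(targets="0 0.7 -0.3 0;0 1.4 -0.3 0;0 2 -0.3 0;0 2 -0.3 0")

```text
t: 11.1
tcp_pos: [0.5177, 0.0732, 0.0651]
tool_rot: [0.1, 0.995, -0.0, 0.0]
force: [-1.5, -5.2, 3.8]
finger_gap: 0.082
gripper_force: 51.6
```

step_arm(targets="0 0.7 0 0;0 1.4 0 0;0 2 0 0;0 2 0 0")

```text
t: 11.5
tcp_pos: [0.5181, 0.0755, 0.0651]
tool_rot: [0.1, 0.995, -0.0, 0.0]
force: [-1.2, -3.6, 5.6]
finger_gap: 0.079
gripper_force: 51.7
```

```bash
python3 - <<'E'
from h import *
np.set_printoptions(precision=4,suppress=True)
# bar position: strap end vs tab in the top view at start
C=cam("wrist"); im=manip.snapshot("wrist"); cv2.imwrite("pics/w5.png",im[:,:,::-1])
s=manip.sense();print(s["force"],s["tcp_pos"])
a=cv2.imread("pics/w5.png");b=cv2.imread("pics/w1.png")
o=np.zeros((600,800,3),np.uint8);o[:360,:800]=cv2.resize(a[120:300,240:640],None,fx=2,fy=2,interpolation=2);o[360:,:300]=cv2.resize(b[175:255,310:410],None,fx=3,fy=3,interpolation=2);cv2.imwrite("pics/c5.png",o)
E
```

```text
[-1.6163 -4.164   3.9273] [0.5181 0.0755 0.0651]
```

View pics/c5.png

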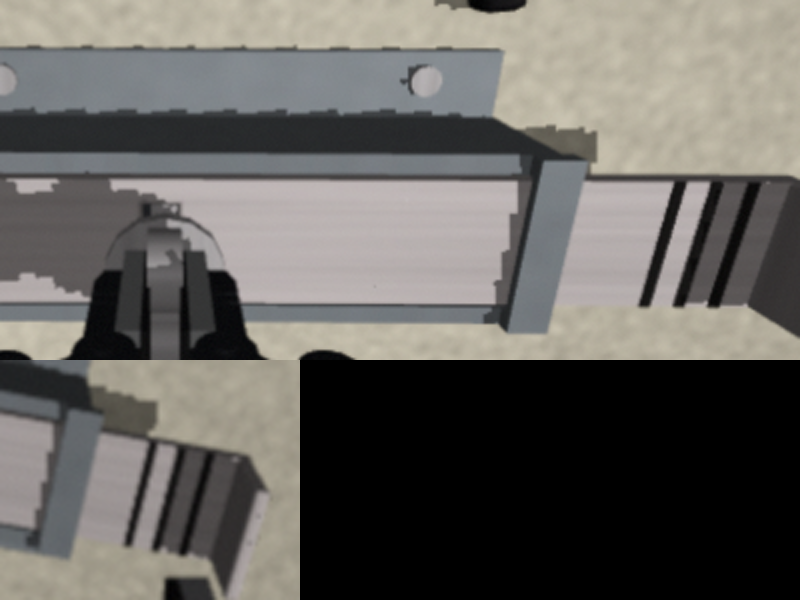

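The slot and foot are engaged at (160,205) in the crop, and the bar has moved out. I'll work out the bar extension from the tab base (796,178)-(750,305) against the strap edge (588,160)-(548,333).

```bash
python3 - <<'E'
from h import *
np.set_printoptions(precision=2,suppress=True)
C=cam("wrist");s=manip.sense();M=R.from_quat(s["tool_rot"]).as_matrix();t=np.array(s["tcp_pos"])
g=lambda x,y,z:(M.T@(at(C,(240+x/2,120+y/2),z)-t))*1000
for p in((796,178),(750,305)): print("tab",g(*p,.044))
for p in((588,160),(548,333)): print("strap",g(*p,.048))
E
```

```text
tab [ 20.34 174.9   21.05]
tab [-20.25 174.75  21.06]
strap [ 27.06 114.64  17.05]
strap [-27.8  114.83  17.06]
```

step_arm(targets="0 0.7 0 0;0 1.4 0 0;0 2 0 0;0 2 0 0")

```text
t: 11.95
tcp_pos: [0.5185, 0.0774, 0.0651]
tool_rot: [0.1, 0.995, 0.0, 0.0]
force: [-0.6, -3.7, 4.7]
finger_gap: 0.081
gripper_force: 51.7
```

step_arm(targets="0 1 0 0;0 2 0 0;0 3 0 0;0 3 0 0")

```text
t: 12.35
tcp_pos: [0.5191, 0.0804, 0.0651]
tool_rot: [0.1, 0.995, 0.0, 0.0]
force: [-1.5, -4.7, 4.2]
finger_gap: 0.082
gripper_force: 51.8
```

step_arm(targets="0 0.7 0 0;0 1.4 0 0;0 2 0 0;0 2 0 0")

```text
t: 12.75
tcp_pos: [0.5195, 0.0822, 0.0651]
tool_rot: [0.1, 0.995, 0.0, 0.0]
force: [-0.6, -5.0, 4.5]
finger_gap: 0.077
gripper_force: 51.8
```

step_arm(targets="0 0.7 0 0;0 1.4 0 0;0 2 0 0;0 2 0 0")

```text
t: 13.15
tcp_pos: [0.5199, 0.0842, 0.065]
tool_rot: [0.1, 0.995, -0.0, 0.0]
force: [-1.5, -5.2, 5.0]
finger_gap: 0.078
gripper_force: 51.8
```

step_arm(targets="0 0.7 0 0;0 1.4 0 0;0 2 0 0;0 2 0 0")

```text
t: 13.55
tcp_pos: [0.5203, 0.0861, 0.0651]
tool_rot: [0.1, 0.995, 0.0, 0.0]
force: [-0.8, -4.1, 5.3]
finger_gap: 0.079
gripper_force: 51.8
```

step_arm(targets="0 0.7 0 0;0 1.4 0 0;0 2 0 0;0 2 0 0")

```text
t: 13.95
tcp_pos: [0.5207, 0.0882, 0.065]
tool_rot: [0.1, 0.995, 0.0, 0.0]
force: [-0.7, -5.2, 5.2]
finger_gap: 0.078
gripper_force: 51.8
```

step_arm(targets="0 0.7 0 0;0 1.4 0 0;0 2 0 0;0 2 0 0")

```text
t: 14.35
tcp_pos: [0.5211, 0.0902, 0.065]
tool_rot: [0.1, 0.995, 0.0, 0.0]
force: [-0.5, -4.6, 5.6]
finger_gap: 0.074
gripper_force: 51.8
```

step_arm(targets="0 0.7 0 0;0 1.4 0 0;0 2 0 0;0 2 0 0")

```text
t: 14.75
tcp_pos: [0.5215, 0.0922, 0.065]
tool_rot: [0.1, 0.995, 0.0, 0.0]
force: [0.6, -2.5, 4.4]
finger_gap: 0.082
gripper_force: 51.7
```

step_arm(targets="0 0.7 0 0;0 1.4 0 0;0 2 0 0;0 2 0 0")

```text
t: 15.15
tcp_pos: [0.5214, 0.0945, 0.0646]
tool_rot: [0.1, 0.995, 0.0, -0.0]
force: [0.4, -1.3, 0.0]
finger_gap: 0.081
gripper_force: 51.0
```

Vertical force has gone to zero and z has dropped, so the foot is over the latch slot. Lowering gently.

step_arm(targets="0 0 0.4 0;0 0 0.8 0;0 0 1.2 0;0 0 1.2 0")

```text
t: 15.55
tcp_pos: [0.5216, 0.0942, 0.0636]
tool_rot: [0.1, 0.995, 0.0, -0.0]
force: [-0.1, -0.1, -0.5]
finger_gap: 0.08
gripper_force: 51.0
```

step_arm(targets="0 0 1 0;0 0 2 0;0 0 3 0;0 0 3.8 0;0 0 3.8 0")

```text
t: 16.05
tcp_pos: [0.5217, 0.094, 0.0599]
tool_rot: [0.1, 0.995, -0.0, -0.0]
force: [0.1, -0.4, -0.4]
finger_gap: 0.075
gripper_force: 51.0
```

step_arm(targets="0 0 1 0;0 0 2 0;0 0 3 0;0 0 4 0;0 0 5 0;0 0 6 0;0 0 7 0;0 0 7.5 0;0 0 7.5 0")

```text
t: 16.95
tcp_pos: [0.5219, 0.094, 0.0526]
tool_rot: [0.1, 0.995, 0.0, 0.0]
force: [-1.2, 0.1, 5.3]
finger_gap: 0.082
gripper_force: 51.7
```

step_arm(targets="0 0 0.5 0;0 0 1 0;0 0 1.4 0;0 0 1.4 0")

```text
t: 17.35
tcp_pos: [0.5219, 0.094, 0.0512]
tool_rot: [0.1, 0.995, 0.0, 0.0]
force: [-0.5, 0.6, 5.7]
finger_gap: 0.08
gripper_force: 51.7
```

step_arm(targets="0 0 0.3 0;0 0 0.5 0;0 0 0.5 0")

```text
t: 17.65
tcp_pos: [0.5219, 0.094, 0.0511]
tool_rot: [0.1, 0.995, -0.0, 0.0]
force: [-0.6, -0.0, 7.8]
finger_gap: 0.083
gripper_force: 52.2
```

step_arm(targets="0 0 0 8;0 0 0 16;0 0 0 24;0 0 0 32;0 0 0 40;0 0 0 48;0 0 0 56;0 0 0 64;0 0 0 72;0 0 0 80;0 0 0 88;0 0 0 90")

```text
t: 18.85
tcp_pos: [0.5225, 0.0938, 0.0511]
tool_rot: [0.775, 0.632, 0.001, 0.001]
force: [-1.3, -0.1, 8.1]
finger_gap: 0.082
gripper_force: 52.0
```

step_arm(targets="0 0 0 0;0 0 0 0")

```text
t: 19.05
tcp_pos: [0.5225, 0.0938, 0.0511]
tool_rot: [0.774, 0.633, 0.001, 0.001]
force: [-0.7, -0.7, 6.7]
finger_gap: 0.079
gripper_force: 52.1
```

step_arm(targets="0 0 -0.7 0;0 0 -1.4 0;0 0 -2.0 0;0 0 -2.0 0")

```text
t: 19.45
tcp_pos: [0.5225, 0.0938, 0.0528]
tool_rot: [0.774, 0.633, 0.001, 0.001]
force: [0.3, -0.0, 5.2]
finger_gap: 0.083
gripper_force: 51.7
```

step_arm(targets="0 0 0 0;0 0 0 0;0 0 0 0;0 0 0 0;0 0 0 0", gripper=0.65)

```text
t: 19.95
tcp_pos: [0.5215, 0.094, 0.0524]
tool_rot: [0.774, 0.633, -0.0, -0.0]
force: [1.1, 0.1, 0.6]
finger_gap: 0.349
gripper_force: 0.0
```

step_arm(targets="0 0 -10 0;0 0 -30 0;0 0 -70 0;0 0 -110 0;0 0 -110 0;0 0 -110 0")

```text
t: 20.55
tcp_pos: [0.5224, 0.094, 0.1642]
tool_rot: [0.774, 0.633, 0.001, 0.001]
force: [-0.4, -0.6, 0.3]
finger_gap: 0.348
gripper_force: 0.0
```

```bash
python3 w.py w6 screw_center:.049 bar_slot:.044; python3 -c "
import cv2;a=cv2.imread('pics/w6.png');cv2.imwrite('pics/w6c.png',cv2.resize(a[40:340,160:520],None,fx=2,fy=2))"
```

```text
screw_center [317.2 186.2] 0.77 [0.5202 0.1001 0.049 ]
bar_slot [322.9 190.8] 0.72 [0.5239 0.0934 0.044 ]
20.7 [0.5207 0.094  0.1617] [ 0.7745  0.6326 -0.001  -0.0009]
```

View pics/w6c.png

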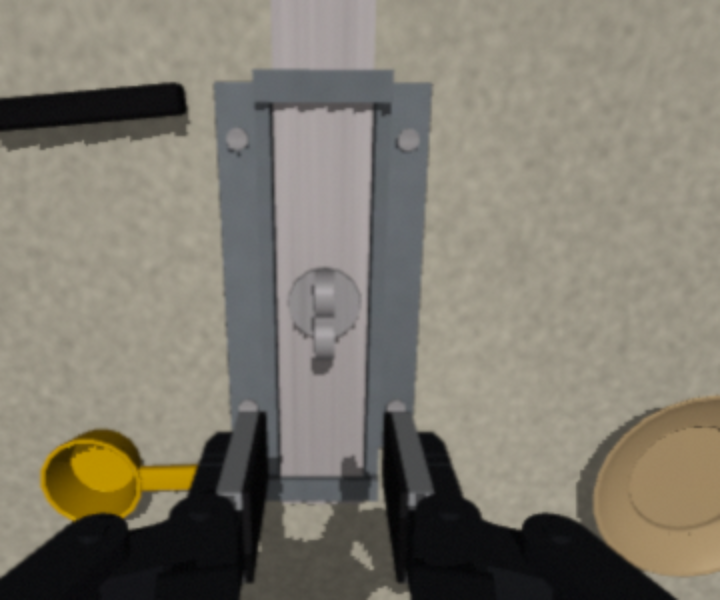

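The wing lies along the bar at crop (324,310), the flange sits over the slot, and the screw stayed down after release. Nothing else has moved.

```bash
python3 -c "
from station import manip
print(manip.sign_off())"
```

```text
the job is handed in; nothing more can be done
None
```

The thumbscrew is through the bar and the latch plate, was pressed down and given a quarter turn. In the last picture it stays down on its own with its wing along the bar, and the job was handed in at about 21 s.

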